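# Rock a dip gauge on a drill core until its pointer settles on the mark

## Task

Pick up the blue pendulum dip gauge by its black top bar and set its steel foot on top of the round drill core in the wooden cradle, square across the core. Rock it on the core until the swinging pointer settles on the middle of the red mark, and finish while still holding it there, steady, with the foot resting lightly on the core. Leave the jar, the flask and the weight behind the work alone.

Things in the scene. Friction and masses are not known exactly. Their poses are not given: they have to be found in the camera images.
- gauge: loose dip gauge, about 0.3 kg, upright at the start. Origin: centre of the underside of its foot; z up, dial faces its own -x (to the robot within 0.35 rad), y along the foot. Steel foot 44 (x) x 110 (y) x 8 mm, flat below; blue housing 26 (x) x 92 (y) mm, z 8 to 92 mm; black grip bar 16 (x) x 64 (y) mm, z 91 to 129 mm, to be pinched across x from above
- gauge_grip (a point): middle of the black grip bar, 115 mm above the underside of the foot, 14 mm below the bar's top
- pointer (a joint): angle (rad) of the free pendulum pointer about the gauge's x axis, pivot 80 mm above the underside of the foot; 0 = pointing straight at the foot, positive towards the gauge's +y. It hangs plumb: with the gauge turned by t about its own +x axis it settles at -t within about a second. Recessed, cannot be touched
- mark (a joint): angle (rad) of the red mark on the dial, in the same sense as the pointer's; set beforehand between 0.14 and 0.34 and fixed for the run (it cannot be touched). The mark is 8 mm wide.
- pointer_tip (a point): lower tip of the pointer, 58 mm from the pivot
- mark_mid (a point): middle of the red mark, 58 mm from the pivot; the pointer's tip lies here when it reads the mark
- cradle: fixed wooden cradle 160 (x) x 104 (y) mm, up to 32 mm tall, that carries the core. Origin: centre of its underside on the worktop, z up, x along the core's axis (away from the robot, within 0.35 rad).
- core: fixed grey round drill core, radius 36 mm, 136 mm long, lying along the cradle's x axis; its axis is 44 mm above the worktop. Its origin and axes are the cradle's.
- core_crown (a point): highest line of the core, at mid-length: 80 mm above the worktop
- jar_red: bystander: sample jar with a red lid, 53 mm wide, 68 mm tall; origin at the centre of its underside
- flask: bystander: conical glass flask, 68 mm wide, 115 mm tall; origin at the centre of its underside
- weight: bystander: brass-coloured knob weight, 34 mm wide, 44 mm tall; origin at the centre of its underside

How it is judged:
By the outcome, as a careful person would: the job done as asked, in the order asked, and still so for the second after the job is handed in, while the arm keeps its last pose, push and grip.
It also fails if it takes over 48 s, if anything falls off the work surface, if the arm or the gripper's body presses on something with over 40 N, if the wrist force passes 120 N, or if a joint passes its speed limit or range.

## Robot

A 6-joint arm with a two-finger parallel gripper is mounted at the origin on a cart in front of the work surface, level with it; the furniture and walls round the work are solid. World frame = base frame: x ahead of the robot, y to its left, z up, the work surface at z = 0. Lengths are in m, angles in rad, forces in N, time in s.
With the tool pointing down it reaches from about 0.25 to 0.775 m from the base axis. Payload 8.9 kg.
Tool frame: the origin (TCP) lies on the centre line of the jaws, within the pads' length; the fingertips stand 22 mm ahead of it and the grasp point (between the pads) lies 3 mm ahead of it; z points along the fingers, y is the line along which they close (so a half turn about z gives the same grasp; the last joint's range is limited). The gripper opens to 85 mm and grips with 20 to 120 N. Pads are 22 mm wide; open, the fingers measure 114 mm over their backs; the gripper's body (76 mm by 85 mm) begins 54 mm behind the grasp point. The pads swing forward as they close: fully open they stand 13 mm farther back than shut.
Start: joints at [0.985, 0.291, -0.153, 1.127, 0, 1.431], TCP at [0.227, 0.473, 0.253] pointing down, gripper open.
Joint ranges: [-2.52, 2.52], [-0.91, 1.74], [-1.3, 1.37], [-1.96, 2.02], [-1.52, 1.47], [-3.14, 3.14]. Speed limits (rad/s): [2.22, 2.22, 2.79, 3.14, 3.14, 3.14].

## Interface

Orientations are given as a unit quaternion [w, x, y, z].
In Python, from bench import bot, kin, imaging, workorder gives the robot as it stands. Calls block until the motion is done:
- bot.move_to(position, orientation): joint-space move of the TCP to a pose.
- bot.line_to(position, ori=None, vel=0.15, force_limit=None): straight line of the TCP; ori=None keeps the orientation; vel is the mean speed in m/s. With force_limit (N) it stops when the force on the tool has changed by that much, and returns True; else False.
- bot.move_j(angles): joint-space move.
- bot.move_gripper(opening, squeeze=None): opening from 0.0 (shut) to 1.0 (fully open); squeeze is the grip in N (None keeps the last); returns when the fingers have stopped.
- bot.wait(seconds).
- kin.inverse_kinematics(position, orientation): joint angles nearest the present ones, or None.
- bot.state(): the state.
- imaging.capture(name): name is "scene" or "side" or "wrist"; returns the picture (400x640x3 uint8, red, green, blue); there is no depth.
- imaging.calibration(name): a dict with "K" (3x3 intrinsics, pixels), "k1" (the pictures are not rectified: a ray, as slopes to the right and down, at radius r is drawn at 1 + k1 r^2 times it, then the intrinsics apply), "rvec" (rotation vector, rad) and "tvec" (3), from world to camera coordinates, as OpenCV has them. Camera axes: x right, y down, z forward; pixel columns grow to the right and rows downward; lengths in m; the calibration is good to about 2 mm. A picture is of the moment at which its call begins: read the wrist's pose just before it. calibration takes no time and is no camera call; for the wrist camera it gives the pose at the moment of the call.
A pose or a line that the arm cannot do raises bot.PlanningError and nothing moves.
- workorder.job_done(): hands the job in; it is judged then, once.
The state is a dict: "time": time; "qpos": joint angles; "qd": joint speeds; "tau": joint torques, N m; "tcp_pos": TCP position; "tool_rot": TCP orientation; "ft_force": force on the tool from outside, world axes, zero at the start; "wrist_torque": the same for the moment, N m; "width": opening from 0.0 (shut) to 1.0 (fully open); "grip_force": force on a finger pad.
Only numpy, scipy, OpenCV 4.12 (cv2) and the standard library are available. Lean on these libraries where they do the work, as an engineer would, in place of code of your own. Each camera call takes 0.05 s, during which the arm holds its last target. There are 200 camera calls.

## Working session

There is one attempt and no reset: what is moved stays moved. The work goes in short steps, each a Python script; the robot and the scene stay as the last script left them, time stands still between calls to the robot, and variables do not carry over. Pictures are saved under pics/ and viewed, at most 10 in all, crops included, and the job is handed in when it is done.

```bash
mkdir -p pics; ls; cat > h.py <<'E'
import numpy as np, cv2
from bench import bot, kin, imaging, workorder
def cap(n,f=None):
    c=imaging.calibration(n); im=imaging.capture(n)
    if f: cv2.imwrite('pics/'+f,im[:,:,::-1])
    return im,c
def ray(c,u,v):
    K=np.array(c['K']);x=np.array([(u-K[0,2])/K[0,0],(v-K[1,2])/K[1,1]]);p=x.copy()
    for _ in range(20): p=x/(1+c['k1']*(p@p))
    R=cv2.Rodrigues(np.array(c['rvec'],float))[0];t=np.array(c['tvec'],float).ravel()
    return -R.T@t, R.T@np.array([p[0],p[1],1])
def onz(c,u,v,z):
    o,d=ray(c,u,v); return o+d*(z-o[2])/d[2]
def proj(c,P):
    K=np.array(c['K']);R=cv2.Rodrigues(np.array(c['rvec'],float))[0]
    q=R@np.array(P)+np.array(c['tvec'],float).ravel();p=q[:2]/q[2];p=p*(1+c['k1']*(p@p))
    return K[:2,:2]@p+K[:2,2]
def tri(rs):
    A=0;b=0
    for o,d in rs:
        d=d/np.linalg.norm(d);M=np.eye(3)-np.outer(d,d);A=A+M;b=b+M@o
    return np.linalg.solve(A,b)
E
python3 - <<'E'
from h import *
for n in ('scene','side'):
    im,c=cap(n,n+'0.png'); o,_=ray(c,320,200); print(n,o)
print(bot.state()['time'],bot.state()['tool_rot'])
E
```

```text
pics
scene [-0.25748802 -0.57233991  0.67349973]
side [ 0.03549111 -1.00181441  0.51071851]
0.1 [-2.18469539e-04  2.21535172e-01  9.75152209e-01 -5.38283114e-04]
```

View pics/scene0.png

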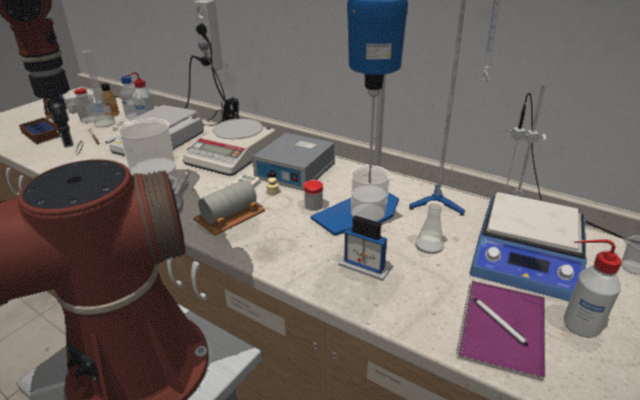

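View pics/side0.png

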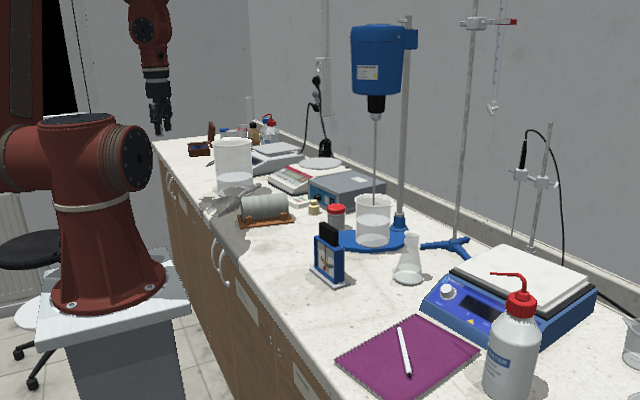

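The scene view shows the gauge at about (366,250) and the core at (228,203). The side view shows them at (327,258) and (264,208). Next I'll get rough positions and look from above with the wrist camera.

```bash
python3 - <<'E'
from h import *
cs=imaging.calibration('scene');cd=imaging.calibration('side')
bar=tri([ray(cs,367,219),ray(cd,328,225)]);print('bartop',bar)
for n,uv in dict(footL=(340,264),footR=(385,275),footRb=(391,265)).items(): print(n,onz(cs,*uv,0.004))
core=tri([ray(cs,228,203),ray(cd,264,208)]);print('core',core)
for n,uv in dict(cF=(206,231),cB=(262,209),cL=(195,219)).items(): print(n,onz(cs,*uv,0.01))
for n,a,z in (('stirrer',(375,75),None),): print(n,tri([ray(cs,*a),ray(cd,376,104)]))
print('beaker',onz(cs,369,215,0),'jar',onz(cs,314,207,0),'flask',onz(cs,430,245,0),'wt',onz(cs,272,192,0))
print('leftbeaker',onz(cs,155,180,0))
s=bot.state();c=imaging.calibration('wrist');o,d=ray(c,320,200);print('cam rel',o-s['tcp_pos'],d,c['K'])
E
```

```text
bartop [ 0.45612499 -0.20749367  0.13037911]
footL [ 0.4306754  -0.15770561  0.004     ]
footR [ 0.45123546 -0.26053107  0.004     ]
footRb [ 0.48877451 -0.25665242  0.004     ]
core [0.45283943 0.19980416 0.03616686]
cF [0.35415529 0.1864159  0.01      ]
cB [0.50704847 0.13229545 0.01      ]
cL [0.37701661 0.24971051 0.01      ]
stirrer [ 0.63609615 -0.11821407  0.37217907]
beaker [ 0.64640758 -0.11551452  0.        ] jar [0.60163392 0.02933073 0.        ] flask [ 0.6098736 -0.3013226  0.       ] wt [0.60342579 0.17612299 0.        ]
leftbeaker [0.46990673 0.52463486 0.        ]
cam rel [-0.06297178  0.02952617  0.12061274] [ 0.24312705 -0.12316407 -0.96215323] [[356.95404714   0.         321.41633683]
 [  0.         356.95404714 200.64236467]
 [  0.           0.           1.        ]]
```

```bash
cat >> h.py <<'E'
def down(g):
    p=(np.pi/2-g)/2; return np.array([0,np.sin(p),np.cos(p),0])
E
python3 - <<'E'
from h import *
bot.move_to([0.44,0.21,0.27],down(-0.3)); im,c=cap('wrist','w1.png'); np.save('w1.npy',[*np.ravel(c['rvec']),*np.ravel(c['tvec'])])
bot.move_to([0.44,-0.19,0.30],down(0.1)); im,c=cap('wrist','w2.png'); np.save('w2.npy',[*np.ravel(c['rvec']),*np.ravel(c['tvec'])])
s=bot.state();print(s['time'],s['qpos'],s['tcp_pos'],c['k1'])
E
```

```text
2.9667 [-5.58408854e-01  1.80432064e-01 -1.74997875e-01  1.21548765e+00
  2.61670976e-04  9.11148780e-01] [ 0.44034868 -0.18905121  0.29995718] -0.03199290616244273
```

View pics/w1.png

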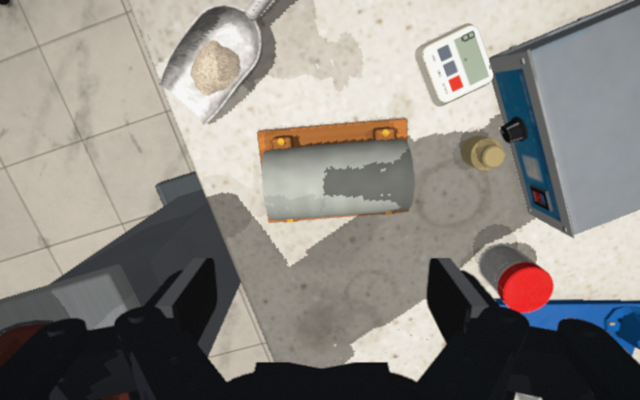

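View pics/w2.png

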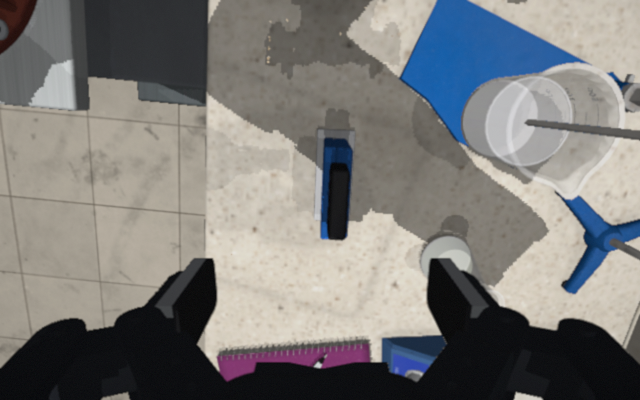

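w1 shows the core from about (262,152) to (413,212), with orange cradle strips above and below it. w2 shows the black bar at about x 330–348, y 163–239. Next I'll extract the edges.

```bash
python3 - <<'E'
import cv2,numpy as np
a=cv2.imread('pics/w1.png')[105:235,245:425]; b=cv2.imread('pics/w2.png')[120:250,305:365]
a=cv2.resize(a,None,fx=3,fy=3,interpolation=0); b=cv2.resize(b,None,fx=3,fy=3,interpolation=0)
cv2.imwrite('pics/z1.png',np.hstack([a,b]))
im=cv2.imread('pics/w1.png').astype(int); 
o=(im[:,:,2]-im[:,:,0]>60)
for x in range(262,414,10): 
    r=np.where(o[110:235,x])[0]+110; print(x,r.min() if len(r) else 0,r[r<185].max() if (r<185).any() else 0,r[r>185])
g=cv2.imread('pics/w2.png').max(2)
k=g<60
for y in range(160,244,8):
    r=np.where(k[y,320:360])[0]+320; print(y,r.min() if len(r) else 0,r.max() if len(r) else 0, g[y,326:354:2])
E
```

```text
262 131 157 []
272 130 148 [220 221 222]
282 129 148 [220 221]
292 128 136 [219 220 221]
302 127 145 [218 219]
312 126 144 [218 219]
322 125 143 [217 218]
332 125 142 [216 217]
342 124 141 [216]
352 123 140 [215]
362 122 139 []
372 121 139 []
382 121 139 []
392 119 138 [212]
402 119 138 []
412 0 0 []
160 0 0 [101 103  98  76  70  64  72  75  77  77  77  84  86  87]
168 330 347 [ 90  87  37  10  10  13   9  12  12  11  10  62  83 100]
176 329 349 [ 88  80  21  20  29  28  29  30  28  29  28  18  64 104]
184 328 348 [ 88  53  11  20  27  28  28  28  28  28  26  37  80 109]
192 328 348 [ 83  48  16  24  27  27  25  29  27  27  21  35  86 116]
200 328 347 [ 88  41  16  23  27  28  28  28  26  24  19  63 106 119]
208 327 347 [ 83  22  17  27  26  27  27  29  26  25  21  74 104 122]
216 327 347 [ 80  21  19  27  29  27  27  23  26  24  23  78 119 119]
224 328 346 [125  12  20  29  29  29  25  26  25  20  51 154 206 208]
232 328 345 [148  28  21  28  27  27  26  22  22  16  70 201 214 212]
240 0 0 [194 192 181 180 173 152 157 150 145 200 216 216 216 219]
```

View pics/z1.png

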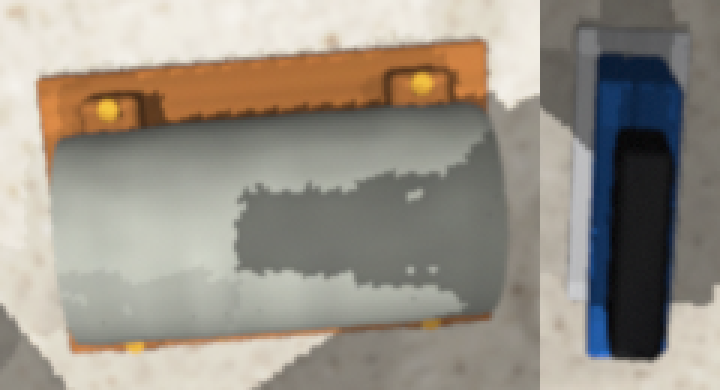

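```bash
python3 - <<'E'
from h import *
base=imaging.calibration('wrist')
def C(f):
    v=np.load(f); d=dict(base); d['rvec']=v[:3]; d['tvec']=v[3:]; return d
c=C('w1.npy')
def plane(p,q):
    o,a=ray(c,*p);_,b=ray(c,*q);n=np.cross(a,b);return o,n/np.linalg.norm(n)
o,n1=plane((273.3,151),(405,139.9));_,n2=plane((272,219.5),(392,211.5))
if n1@n2<0:n2=-n2
d=np.cross(n1,n2);d/=np.linalg.norm(d);d*=np.sign(d[0]);print('axis dir',d)
m=n1+n2;m/=np.linalg.norm(m)
# intersect bisector plane with z=.044
dist=np.arcsin(np.linalg.norm(np.cross(n1,n2))) ;print('implied axis range',.036/np.sin(dist/2))
def line(m,z): # points on plane at height z at x=.38,.50
    return [np.array([x,o[1]-(m[0]*(x-o[0])+m[2]*(z-o[2]))/m[1],z]) for x in(.38,.5)]
A,B=line(m,.044);print(A,B,'yaw',np.arctan2(B[1]-A[1],.12))
# each edge separately: offset .036 in plane from camera side
L=onz(c,265.7,185,.08);R=onz(c,414,181.7,.08);print('ends',L,R,'mid',(L+R)/2,'len',np.linalg.norm(R-L))
for p in((258,131),(407,118.5)):print('cradle top corner z=.012?',onz(c,*p,.012))
c=C('w2.npy')
P=[onz(c,*p,.129) for p in((349.3,176),(345.5,232),(332,176),(329.5,232))];print(np.round(P,4))
e=P[0]-P[1];print('bar yaw',np.arctan2(-e[0],e[1])); e=P[2]-P[3];print(np.arctan2(-e[0],e[1]))
a=onz(c,340,172,.129);b=onz(c,337,239,.129);print('bar ends',a,b,(a+b)/2,np.linalg.norm(a-b))
E
```

```text
axis dir [ 0.97660438 -0.20288893  0.07127384]
implied axis range 0.3728412800491999
[0.38       0.21324689 0.044     ] [0.5        0.18627035 0.044     ] yaw -0.2211283519045459
ends [0.39027693 0.22025675 0.08      ] [0.51783829 0.18419393 0.08      ] mid [0.45405761 0.20222534 0.08      ] len 0.13256104097708066
cradle top corner z=.012? [0.3867951  0.26514232 0.012     ]
cradle top corner z=.012? [0.53897951 0.23180445 0.012     ]
[[ 0.4622 -0.1799  0.129 ]
 [ 0.4649 -0.2297  0.129 ]
 [ 0.4479 -0.1814  0.129 ]
 [ 0.4511 -0.2311  0.129 ]]
bar yaw 0.05529868442095106
0.06474306011654758
bar ends [ 0.45409592 -0.17734736  0.129     ] [ 0.45831184 -0.23693065  0.129     ] [ 0.45620388 -0.20713901  0.129     ] 0.05973225465388484
```

```bash
python3 - <<'E'
from h import *
from scipy.spatial.transform import Rotation as Ro
p=np.radians(35);M=np.column_stack([(-np.cos(p),0,-np.sin(p)),(0,1,0),(np.sin(p),0,-np.cos(p))])
q=Ro.from_matrix(M).as_quat()[[3,0,1,2]]
print(kin.inverse_kinematics([.37,-.207,.171],q))
bot.move_to([.37,-.207,.171],q); bot.wait(.3)
im,c=cap('wrist','d1.png'); np.save('d1.npy',[*np.ravel(c['rvec']),*np.ravel(c['tvec'])])
u,v=proj(c,[.456,-.207,.06]).astype(int);print(u,v,bot.state()['time'])
y0,x0=max(v-90,0),max(u-110,0)
z=im[y0:y0+180,x0:x0+220,::-1];print(x0,y0); cv2.imwrite('pics/d1z.png',cv2.resize(z,None,fx=3,fy=3,interpolation=0))
E
```

```text
[-1.06880578 -0.07690527 -1.01192648  0.31080015  0.5268492  -0.98044067]
322 203 4.975
212 113
```

View pics/d1z.png

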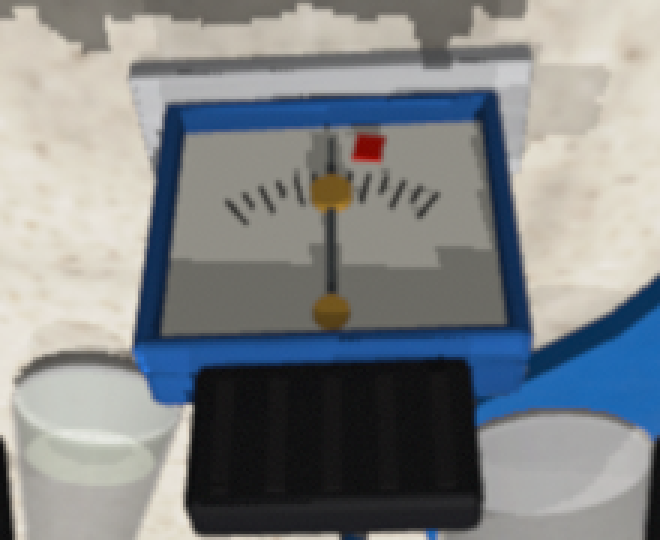

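The close-up shows the dial upside down. The pivot is at crop (331,311), the pointer tip at (331,137) and the red mark at (368,148), displaced towards +y.

```bash
python3 - <<'E'
from h import *
c=dict(imaging.calibration('wrist'));v=np.load('d1.npy');c['rvec']=v[:3];c['tvec']=v[3:]
im=cv2.imread('pics/d1.png').astype(int)
r=(im[:,:,2]>120)&(im[:,:,1]<60)&(im[:,:,0]<60);r[200:]=0
ys,xs=np.where(r);print(len(xs),xs.mean(),ys.mean())
for yaw in(.03,.06,.09):
  n=np.array([np.cos(yaw),np.sin(yaw),0]);Y=np.array([-np.sin(yaw),np.cos(yaw),0])
  for off in (.013,.008):
    P0=np.array([.456,-.207,0])-off*n
    f=lambda u,w:(lambda o,d:o+d*((P0-o)@n)/(d@n))(*ray(c,u,w))
    pv=f(212+331.5/3,113+312/3);tip=f(212+332/3,113+137/3);mk=f(xs.mean()+.5,ys.mean()+.5)
    g=lambda a:(np.arctan2((a-pv)@Y,pv[2]-a[2]),np.linalg.norm(a-pv))
    print(yaw,off,'pivot z',pv[2],'tip',g(tip),'mark',g(mk))
  # foot edge in z=.008 and bar
a=onz(c,212+132/3,113+62/3,.008);b=onz(c,212+530/3,113+47/3,.008)
print('foot rear? edge',a,b)
a=onz(c,212+198/3,113+370/3,.129);b=onz(c,212+472/3,113+362/3,.129);e=b-a
print('bar front top edge',a,b,np.arctan2(-e[0],e[1]))
E
```

```text
65 334.26153846153846 161.83076923076922
0.03 0.013 pivot z 0.08270510494051056 tip (np.float64(0.0030293567458235127), np.float64(0.05768333375100306)) mark (np.float64(0.18007276793739316), np.float64(0.054159415249445196))
0.03 0.008 pivot z 0.07900662364976749 tip (np.float64(0.0030293567458235682), np.float64(0.05913071846063782)) mark (np.float64(0.18007276793739338), np.float64(0.055518378132089666))
0.06 0.013 pivot z 0.08271602974902245 tip (np.float64(0.0030334226793748593), np.float64(0.05767365831401793)) mark (np.float64(0.18101366059180463), np.float64(0.05386689252016951))
0.06 0.008 pivot z 0.07901283365217313 tip (np.float64(0.003033422679374594), np.float64(0.059122752462112085)) mark (np.float64(0.18101366059180454), np.float64(0.055220338807588774))
0.09 0.013 pivot z 0.08273567603873275 tip (np.float64(0.003040239212358057), np.float64(0.05766055330309304)) mark (np.float64(0.18212549378472748), np.float64(0.0535727193468864))
0.09 0.008 pivot z 0.0790244089466193 tip (np.float64(0.00304023921235784), np.float64(0.05911266927760397)) mark (np.float64(0.1821254937847268), np.float64(0.054921887835656935))
foot rear? edge [ 0.43168983 -0.26046998  0.008     ] [ 0.42650428 -0.15468379  0.008     ]
bar front top edge [ 0.39707984 -0.2300326   0.129     ] [ 0.39456781 -0.18347605  0.129     ] 0.05390435276500069
```

```bash
python3 - <<'E'
from h import *
s=bot.state()
bot.line_to([.35,-.207,.27],vel=.25)
bot.move_gripper(.6,60)
bot.move_to([.456,-.2073,.20],down(.053))
bot.line_to([.456,-.2073,.119],vel=.12); s=bot.state();print(s['time'],s['ft_force'],s['qpos'])
bot.move_gripper(0.0,60); s=bot.state();print(s['width'],s['grip_force'],s['ft_force'],s['time'])
bot.line_to([.456,-.2073,.25],vel=.2); bot.wait(.3); s=bot.state();print(s['time'],s['width'],s['grip_force'],s['ft_force'],s['tcp_pos'])
cap('side','s2.png'); cap('scene','c2.png')
im=cv2.imread('pics/s2.png')[100:300,200:400];im2=cv2.imread('pics/c2.png')[100:300,270:470]
cv2.imwrite('pics/g.png',cv2.resize(np.hstack([im,im2]),None,fx=2,fy=2))
E
```

```text
8.525 [-0.0038147  -0.22586967 -0.5222305 ] [-5.72888396e-01  3.66271110e-01 -4.27402665e-01  7.76228043e-01
  3.26735324e-05  9.44980912e-01]
0.17344767330482244 60.02374470233917 [ 0.40799896 -0.08256607  7.06918705] 8.9333
10.0417 0.17472419646240867 58.58014225959778 [-0.11198902 -0.53671377 -3.86334991] [ 0.45566148 -0.20708244  0.24923129]
```

View pics/g.png

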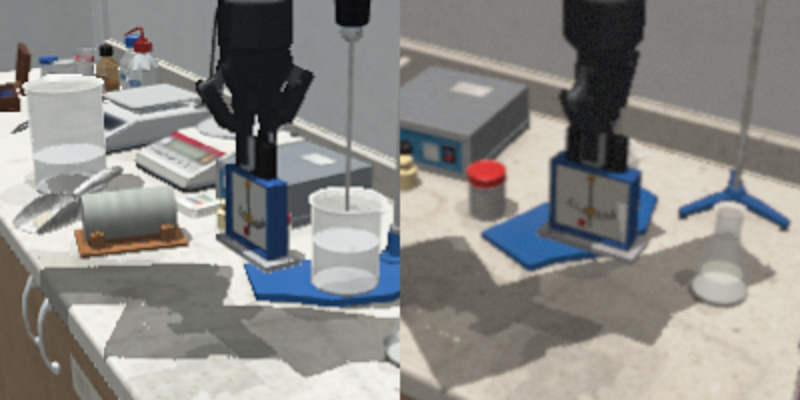

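The gauge is held upright in both views. Now I'll carry it over the core and come down until it touches.

```bash
python3 - <<'E'
from h import *
q=down(-.218)
bot.move_to([.454,.197,.28],q)
bot.line_to([.454,.197,.215],vel=.12); bot.wait(.3); f0=bot.state()['ft_force'];print(f0)
im,c=cap('wrist','w3.png')
r=bot.line_to([.454,.197,.185],vel=.02,force_limit=3); s=bot.state()
print(r,s['tcp_pos'],s['ft_force'],s['wrist_torque'],s['time'],s['qpos'])
bot.wait(.3);s=bot.state();print(s['tcp_pos'],s['ft_force']);np.save('f0.npy',f0)
a,_=cap('side','s3.png'); b,cc=cap('scene','c3.png');ci=imaging.calibration('side')
o=[]
for im,k in((a,ci),(b,cc)):
    u,v=proj(k,[.454,.197,.1]).astype(int);print(u,v);o.append(cv2.resize(im[v-50:v+50,u-50:u+50,::-1],None,fx=4,fy=4))
cv2.imwrite('pics/p.png',np.hstack(o))
E
```

```text
[ 0.28448117  0.63010375 -4.6463788 ]
True [0.45397882 0.19701956 0.19964857] [-0.38833784 -0.23081257  5.88451815] [-0.02851116  0.15277015 -0.03051491] 13.5417 [ 2.61615388e-01  2.72592802e-01 -3.26085171e-01  9.71997589e-01
 -6.67615366e-06  2.05035519e+00]
[0.45402139 0.1969945  0.19967451] [-1.09951922 -0.36302784  6.04945054]
263 188
226 181
```

View pics/p.png

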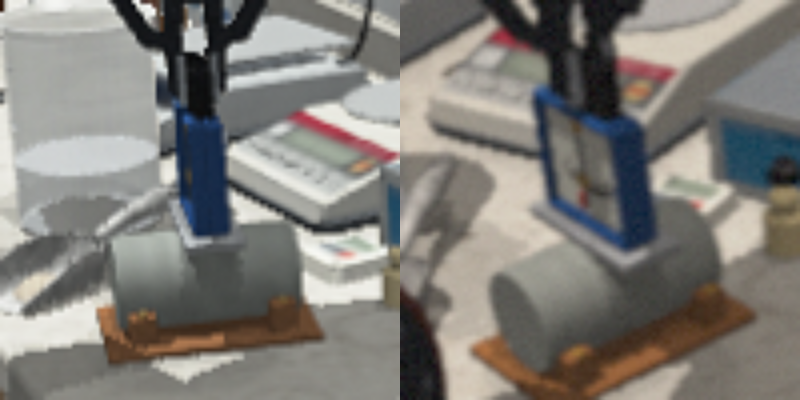

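The foot is centred on the core and resting there. Now I'll rock it in small rolling steps while regulating the force.

```bash
cat >> h.py <<'E'
from scipy.spatial.transform import Rotation as Ro
AX=np.array([.454,.197,.044]); YAW=-.218; Rad=.036; H=.1197
def pose(t,b,s=0):
    Z=Ro.from_euler('z',YAW); n=np.array([0,-np.sin(t),np.cos(t)]);y=np.array([0,np.cos(t),np.sin(t)])
    p=AX+Z.apply(Rad*n+Rad*t*y+(H+b)*n+s*y)
    d=down(YAW); R=Ro.from_rotvec(Z.apply([t,0,0]))*Ro.from_quat(d[[1,2,3,0]])
    return p,R.as_quat()[[3,0,1,2]]
E
python3 - <<'E'
from h import *
f0=np.load('f0.npy'); b=0
for t in np.r_[0,-.03,-.06,-.09,-.12,-.15,-.178,-.178,-.178]:
    p,q=pose(t,b); bot.line_to(p,q,vel=.03); bot.wait(.15); s=bot.state(); f=s['ft_force']-f0
    print(round(t,3),round(b*1e3,2),np.round(f,1),np.round(s['wrist_torque'],2),round(s['time'],1))
    b+=np.clip((f[2]-5)*5e-5,-4e-4,4e-4)
np.save('b.npy',b)
E
```

```text
0.0 0.0 [ 0.4 -0.3  3.9] [ 0.03 -0.07 -0.04] 14.3
-0.03 -0.06 [ 0.1 -2.2  6.3] [-0.37  0.09  0.02] 14.8
-0.06 0.01 [-1.  -1.7  8.3] [-0.42  0.16 -0.01] 15.2
-0.09 0.18 [-0.5 -2.5  7.2] [-0.67  0.15  0.  ] 15.6
-0.12 0.28 [-1.3 -2.4  7.1] [-0.71  0.28 -0.04] 16.0
-0.15 0.39 [-1.  -1.9  6. ] [-0.41  0.25 -0.04] 16.4
-0.178 0.44 [-0.5 -1.6  4.1] [ 0.07  0.03 -0.04] 16.8
-0.178 0.4 [-0.4 -0.9  2.1] [ 0.18  0.02 -0.01] 17.2
-0.178 0.25 [-0.7 -0.2  5. ] [ 0.18  0.16 -0.04] 17.6
```

```bash
python3 - <<'E'
from h import *
bot.wait(1.0);s=bot.state();print(s['ft_force']-np.load('f0.npy'),s['time'],s['tcp_pos']-pose(-.178,.00025)[0],s['tool_rot'],pose(-.178,0)[1])
A=np.mean([cap('scene')[0].astype(float) for _ in range(8)],0);B=np.mean([cap('side')[0].astype(float) for _ in range(2)],0);o=[]
np.save('A.npy',A)
for im,k,w in((A,imaging.calibration('scene'),25),(B,imaging.calibration('side'),25)):
    p,_=pose(-.178,0);u,v=proj(k,[.441,p[1]-.01,.13]).astype(int);print(u,v);o.append(cv2.resize(im[v-w:v+w,u-w:u+w,::-1].astype(np.uint8),(400,400),interpolation=cv2.INTER_CUBIC))
cv2.imwrite('pics/q.png',np.hstack(o))
E
```

```text
[-1.44764583 -0.20436929  6.81803756] 18.6333 [7.18402004e-06 2.14777985e-05 3.55596137e-05] [ 0.05563558  0.77673238  0.62353087 -0.06928746] [ 0.05563943  0.77674599  0.62351067 -0.0693135 ]
217 172
257 178
```

View pics/q.png

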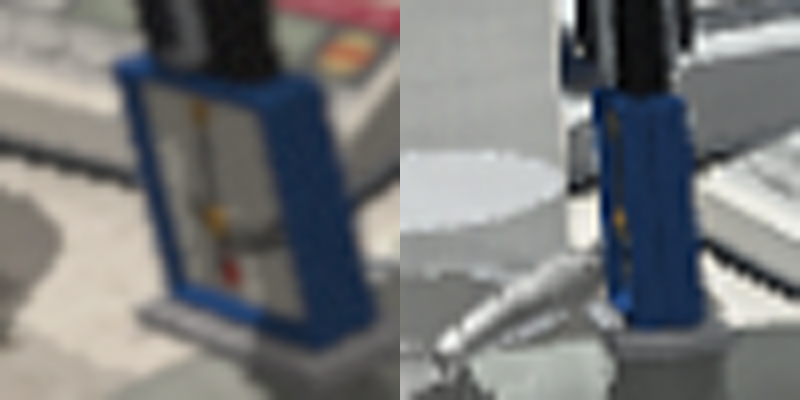

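The scene view shows the pivot near (200,112), the bob near (215,218) and the red mark near (231,272) in the crop. I'll measure these with sub-pixel centroids.

```bash
cat > dial.py <<'E'
from h import *
def measure(A,t,m,b=0):
    k=imaging.calibration('scene');p,_=pose(t,b);Z=Ro.from_euler('z',YAW)
    n=Z.apply([0,-np.sin(t),np.cos(t)]);X=Z.apply([1,0,0]);Yh=Z.apply([0,1,0])
    foot=p-(H+b)*n; pv=foot+.08*n-.010*X
    uv=proj(k,pv-.029*np.array([0,0,1])); u,v=uv.astype(int)
    r,g,bl=[A[:,:,i].astype(float) for i in range(3)]
    yy,xx=np.mgrid[:400,:640]
    def cen(w,c,rad):
        w=np.where((np.hypot(xx-c[0],yy-c[1])<rad),np.clip(w,0,None),0);return np.array([(w*xx).sum(),(w*yy).sum()])/w.sum()
    w0=proj(k,pv);w1=proj(k,pv-.058*np.array([0,0,1]));wm=proj(k,pv+Z.apply(Ro.from_rotvec([t+m,0,0]).apply([0,0,-.058])))
    red=r-np.maximum(g,bl)*1.0-35; yel=np.minimum(r,g)-bl-25
    R=cen(red-(yel>0)*40,wm,8)
    Pv=cen(yel,w0,5);
    print('pred pivot',w0,'meas',Pv,'| pred tip',w1,'| pred mark',wm,'meas red',R)
    bob=cen(yel,w0+(w1-w0)*.67,5); print('bob',bob)
    out={}
    for nm,px in(('pivot',Pv),('bob',bob),('mark',R)):
        o,d=ray(k,*px);P=o+d*((pv-o)@X)/(d@X);out[nm]=P
    for nm in('bob','mark'):
        q=out[nm]-out['pivot'];print(nm,'y',round(q@Yh*1e3,2),'z',round(q[2]*1e3,2),'angle',np.arctan2(q@Yh,-q[2]))
E
python3 - <<'E'
from dial import *
print('tilted');measure(np.load('A.npy'),-.178,.178)
print('level');measure(cv2.imread('pics/c3.png')[:,:,::-1],0,.178)
E
```

```text
tilted
pred pivot [216.64908079 160.32369171] meas [nan nan] | pred tip [219.67095752 180.63204959] | pred mark [219.67095752 180.63204959] meas red [220.44370861 180.7615894 ]
bob [218.58928571 173.76785714]
bob y nan z nan angle nan
mark y nan z nan angle nan
level
pred pivot [219.79515388 161.89155128] meas [nan nan] | pred tip [222.7623702 182.3229348] | pred mark [220.4545989  180.61450275] meas red [221.         179.89285714]
bob [222. 176.]
bob y nan z nan angle nan
mark y nan z nan angle nandial.py:10: RuntimeWarning: invalid value encountered in divide
  w=np.where((np.hypot(xx-c[0],yy-c[1])<rad),np.clip(w,0,None),0);return np.array([(w*xx).sum(),(w*yy).sum()])/w.sum()
```

```bash
python3 - <<'E'
from h import *
f0=np.load('f0.npy'); b=.00035
p,q=pose(-.170,b); bot.line_to(p,q,vel=.03); bot.wait(1.0); s=bot.state(); print(s['ft_force']-f0,s['time'],s['grip_force'])
im,_=cap('wrist','w4.png'); a=cv2.imread('pics/w3.png');b4=cv2.imread('pics/w4.png')
for z in(a,b4):
    h=cv2.cvtColor(z,cv2.COLOR_BGR2HSV);m=((h[:,:,0]>100)&(h[:,:,0]<125)&(h[:,:,1]>150));m[:, :290]=0;m[:,370:]=0
    ys,xs=np.where(m);print(len(xs),xs.min(),xs.max(),ys.min(),ys.max(),[np.where(m[:,c])[0].min() if m[:,c].any() else -1 for c in range(308,350,5)])
cv2.imwrite('pics/w34.png',cv2.resize(np.hstack([a[100:400,230:420],b4[100:400,230:420]]),None,fx=2,fy=2))
E
```

```text
[-0.49546561 -0.68696389  2.90048264] 20.3833 59.00655806064606
3702 290 350 137 243 [np.int64(137), np.int64(137), np.int64(139), np.int64(137), np.int64(137), np.int64(137), np.int64(139), np.int64(147), np.int64(157)]
3677 290 350 136 243 [np.int64(137), np.int64(137), np.int64(138), np.int64(137), np.int64(137), np.int64(137), np.int64(138), np.int64(147), np.int64(157)]
```

View pics/w34.png

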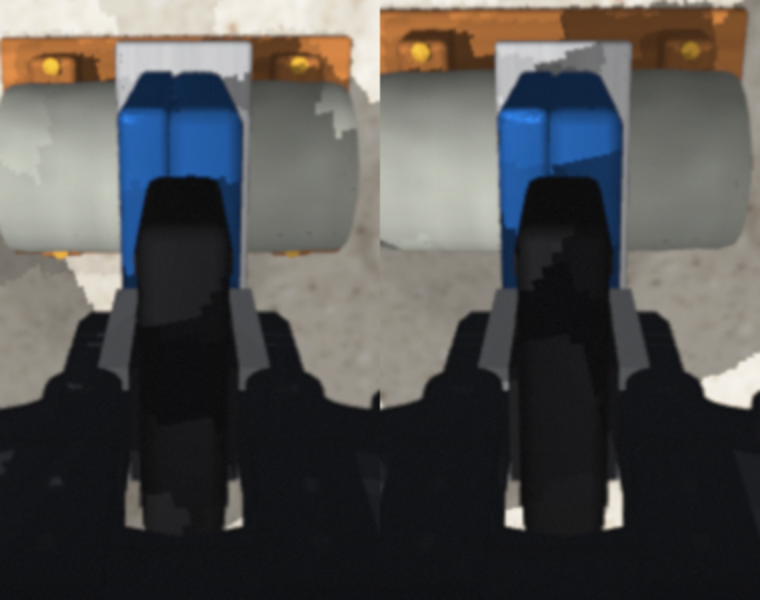

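The wrist view shows no slip between the level and tilted poses, and the foot is square across the core. I'll add a little more contact force, let it settle and hand in.

```bash
python3 - <<'E'
from h import *
f0=np.load('f0.npy')
p,q=pose(-.171,.00028); bot.line_to(p,q,vel=.02); bot.wait(1.5)
F=[]
for _ in range(10): bot.wait(.05);F.append(bot.state()['ft_force']-f0)
print(np.mean(F,0),np.std(F,0),bot.state()['time'])
if 2<np.mean(F,0)[2]<9: print(workorder.job_done())
E
```

```text
[-1.25251986 -0.15235867  5.5391779 ] [0.51906289 0.59391033 0.57289963] 22.6833
the job is handed in; nothing more can be done
None
```

I handed the job in at 22.7 s, still holding the gauge square across the core with the foot pressing at about 5.5 N and the tilt at -0.171 rad. I set that tilt from a close-up reading of the mark (0.17–0.18 rad); the final camera check was too coarse to confirm the pointer sits exactly on its middle.

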